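# Clamp the drilled block in the thumbscrew jig

### The job

The small drilled wooden block waits in its wooden rest and has to be clamped in the blue jig for the next hole. Take it out by its long sides, lay it flat on the grey board and let go, pick it up again by its two ends, and set it gently, not dropped, flat on the floor of the jig, midway between the ends of the jaws. Let go of it, then turn the knurled brass thumbscrew clockwise until the jaw grips the block and the resistance clearly rises, and stop there without forcing it; leave the other things on the bench alone.

Things in the scene. Friction and masses are not known exactly. Their poses are not given: they have to be found in the camera images.
- board: Grey work board fixed flat on the bench, 270 (x) x 620 (y) x 30 mm, so its top is at z = 0.030 m. Jig, rest and three of the small things stand on it; the block can be laid down between jig and rest, near the board's centre. Origin: centre of its underside.
- block: Drilled wooden block, 60 (its x) x 24 (its y) x 20 mm high (its z), three dark holes in its top, 0.04 to 0.08 kg. Origin: centre of its underside.
- rest: Wooden rest fixed to the grey board: base 96 (x) x 44 (y) x 10 mm; the block lies on it along the rest's x. Two end stops, 12 mm thick, 30 mm wide, tops 28 mm above the board, stand 66 mm apart and shut off the block's ends; its long sides are free. Origin: centre of its underside, on the board.
- jig: Clamping jig fixed to the grey board: blue base plate 14 mm thick, x -45 to +45, y -42 to +74 mm. A channel, open above and at its ends, runs along x between two aluminium jaws; the plate is its floor. The fixed jaw's face is at y = -12 mm. A dark screw housing (x +-20, y 42 to 70, top 46 mm above the board) carries the thumbscrew. Origin: on the board under the middle of the clamped block; z up.
- jaw: The moving jaw; the screw drives it, through a stiff spring of 20 N/mm, along the jig's -y. Its origin is the jig's when fully open (its face is 18.6 mm to +y of its origin) and moves with it, so the channel is 30.6 mm wide minus 2 mm per rad of clamp_screw. Both jaws are 50 mm long, tops 40 mm above the board, top inner edges chamfered 4 mm; the 60 mm block overhangs them by 5 mm at each end.
- seat (a point): Point on the channel floor, 14 mm above the board, where the centre of the block's underside lies when clamped; axes as the jig's.
- clamp_screw (a joint): Thumbscrew angle, rad: 0 open, 0 to 0.6 at the start; grows turning clockwise seen from above. Meets a loaded block at about 3.3, then 40 N per rad. Running friction 0.10 Nm (read at rest it may show with either sign: compare with like readings made earlier); stays where left. Then the torque climbs by 0.002 Nm per N of clamping; 15 to 90 N (0.03 to 0.18 Nm up) is a good clamp, more over-tightens.
- screw_head (a point): Centre of the knurled brass head of the thumbscrew: 32 mm diameter, 22 mm high, from 52 to 74 mm above the board, this point at 63 mm, 56 mm to the jig's +y of the seat. Vertical axis; the head turns but does not rise or sink. It has a black pointer line on top. Free all round above 50 mm.
- nozzle_bottle: small white plastic bottle with a conical nozzle, 21 mm across, 52 mm tall, upright; bystander
- wood_dop: small waisted wooden spool, 30 mm across, 28 mm tall; bystander
- toggle_carving: small rounded wooden toggle with a dark hole, 29x30x22 mm; bystander
- brass_block: plain brass bar, 80x37x16 mm; bystander
- carving_blank: rough rounded brown blank, 39x49x27 mm; bystander
- graver_2: graver lying down: reddish-brown round wooden handle and thin steel blade, 29x106x29 mm; bystander

How it is judged:
By the outcome, as a careful person would: the job done as asked, in the order asked, and still so for the second after the job is handed in, with the robot touching nothing.
It also fails if it takes over 72 s, if anything falls off the work surface, if the arm or the gripper's body presses on something with over 40 N, if the wrist force passes 120 N, or if a joint passes its speed limit or range.

### The arm

A 7-joint arm with a two-finger parallel gripper is mounted at the origin on a cart in front of the work surface, level with it; the furniture and walls round the work are solid. World frame = base frame: x ahead of the robot, y to its left, z up, the work surface at z = 0. Lengths are in mm, angles in rad, forces in N, time in s.
With the tool pointing down it reaches from about 400 to 925 mm from the base axis. Payload 5.6 kg.
Tool frame: the origin (TCP) lies midway between the tips of the shut fingers; the grasp point (between the pads) lies 19 mm behind it (hold_point_z is the distance from the TCP to the grasp point, in mm); z points along the fingers, y is the line along which they close (so a half turn about z gives the same grasp; the last joint's range is limited). The gripper opens to 85 mm and grips with 20 to 120 N. Pads are 22 mm wide; open, the fingers measure 114 mm over their backs; the gripper's body (76 mm by 85 mm) begins 54 mm behind the grasp point. The pads swing forward as they close: fully open they stand 13 mm farther back than shut.
Start: joints at [-1.318, 0.468, -0.012, 1.603, 0.006, 1.071, -0.056], TCP at [189.519, 621.764, 231.29] pointing down, gripper open.
Joint ranges: [-2.53, 2.53], [-0.31, 2.02], [-1.57, 1.55], [0.28, 2.44], [-1.29, 4.43], [0.15, 1.84], [-2.92, 2.92]. Speed limits (rad/s): [2.57, 2.57, 3.14, 3.14, 3.14, 3.14, 3.14].

### API

Orientations are given as a unit quaternion [x, y, z, w].
In Python, from station import * gives the robot as it stands. The module is installed in compiled form; this text tells all that it offers. Calls block until the motion is done:
- goto(position, orientation): joint-space move of the TCP to a pose.
- movel(position, orientation=None, feed=150): straight line of the TCP; orientation=None keeps the orientation; feed is the mean speed in mm/s.
- move_joints(angles): joint-space move.
- set_gripper(opening): finger opening in mm; the grip force is fixed at half the most; returns when the fingers have stopped.
- dwell(seconds).
- inverse_kinematics(position, orientation): joint angles nearest the present ones, or None.
- grab_frame(name): name is "scene" or "top"; returns a dict with "color" (384x512x3 uint8, red, green, blue), "z_map" (384x512 float32, mm along the optical axis (not along the pixel's ray), 0 where there is no reading), "intrinsics" (3x3 intrinsics, pixels), "k1" (the pictures are not rectified: a ray, as slopes to the right and down, at radius r is drawn at 1 + k1 r^2 times it, then the intrinsics apply), "R" (3x3) and "t" (3): a world point X has camera coordinates R X + t. Camera axes: x right, y down, z forward; pixel columns grow to the right and rows downward; lengths in mm; the calibration is good to about 2 mm. A picture is of the moment at which its call begins.
A pose or a line that the arm cannot do raises Unreachable and nothing moves.
- finish_job(): hands the job in; it is judged then, once.
Readings, each from a call of its own:
- get_time_s(): time.
- get_joint_pos(): joint angles.
- get_dq(): joint speeds.
- get_effort(): joint torques, N m.
- get_tool_pos(): TCP position.
- get_orientation(): TCP orientation.
- get_contact_force(): force on the tool from outside, world axes, zero at the start.
- get_wrist_torque(): the same for the moment, N m.
- get_gripper_width(): finger opening in mm.
- get_grasp_force(): force on a finger pad.
Only numpy, scipy, OpenCV 4.12 (cv2) and the standard library are available. Lean on these libraries where they do the work, as an engineer would, in place of code of your own. Each camera call takes 0.05 s, during which the arm holds its last target. There are 200 camera calls.

## Working session

There is one attempt and no reset: what is moved stays moved. The work goes in short steps, each a Python script; the robot and the scene stay as the last script left them, time stands still between calls to the robot, and variables do not carry over. Pictures are saved under pics/ and viewed, at most 10 in all, crops included, and the job is handed in when it is done.

```bash
mkdir -p pics; cat > h.py <<'E'
import numpy as np, cv2
from station import *
def shot(cam,name=None):
    f=grab_frame(cam)
    if name: cv2.imwrite('pics/'+name+'.png',f['color'][:,:,::-1])
    return f
def cloud(f):
    K=np.array(f['intrinsics'],float);k1=float(f['k1']);z=f['z_map'].astype(float)
    h,w=z.shape;u,v=np.meshgrid(np.arange(w),np.arange(h))
    p=cv2.undistortPoints(np.stack([u,v],-1).reshape(-1,1,2).astype(float),K,np.array([k1,0,0,0])).reshape(h,w,2)
    C=np.dstack([p[...,0]*z,p[...,1]*z,z])
    X=(C-np.array(f['t']).ravel())@np.array(f['R'])
    X[z<=0]=np.nan
    return X
E
python3 - <<'E'
from h import *
for c in ('top','scene'):
    f=shot(c,c+'1'); np.savez(c+'1.npz',**f)
    R=np.array(f['R']);print(c,-R.T@np.array(f['t']).ravel(),R.round(2).tolist(),f['k1'],np.array(f['intrinsics']).tolist())
print(get_time_s(),get_orientation(),get_gripper_width())
E
```

```text
top [492.07155124  -3.51401192 945.60963836] [[-0.02, -1.0, -0.03], [-0.99, 0.03, -0.11], [0.11, 0.03, -0.99]] 0.049793809166418755 [[415.5383581210368, 0.0, 259.40712573868797], [0.0, 415.5383581210368, 184.33745053682065], [0.0, 0.0, 1.0]]
scene [ -41.18555553 -534.1989996   793.50251993] [[0.65, -0.76, 0.01], [-0.5, -0.43, -0.75], [0.57, 0.49, -0.66]] -0.11297364250824114 [[491.20419426233775, 0.0, 253.9411984932188], [0.0, 491.20419426233775, 199.68453118591063], [0.0, 0.0, 1.0]]
0.1 [ 1.47404137e-01  9.89076054e-01 -7.59446955e-04 -5.90223331e-05] 85.0371047839506
```

View pics/top1.png

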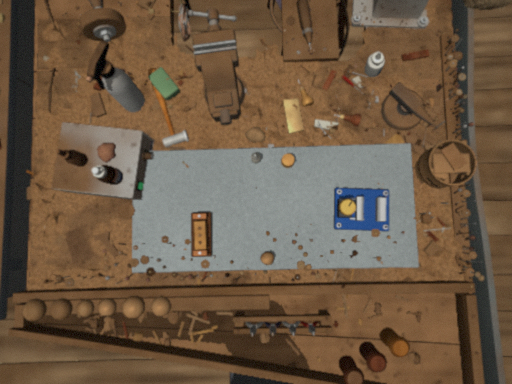

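View pics/scene1.png

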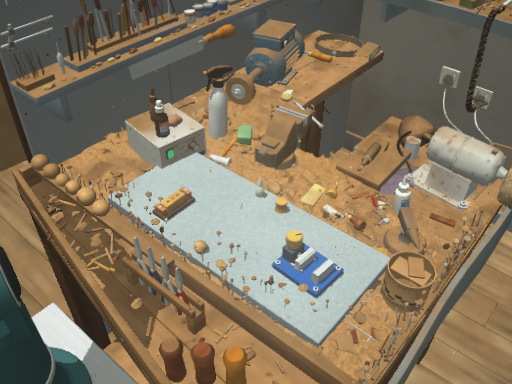

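Top view: the rest and block are at about (200,234), long axis along the image's vertical (world x). The jig is at (362,209), with its brass head on the left (+y) at (347,208). Next I measure them.

```bash
cat > m.py <<'E'
from h import *
import sys
for c in ('top','scene'):
    f=dict(np.load(c+'1.npz')); X=cloud(f); hsv=cv2.cvtColor(f['color'],cv2.COLOR_RGB2HSV).astype(int);H,S,V=[hsv[...,i] for i in range(3)]
    z=X[...,2]
    def box(m,n):
        P=X[m][:,:2].astype(np.float32)
        if len(P)<6: print(c,n,'few');return
        r=cv2.minAreaRect(P); print(c,n,len(P),np.round(r[0],1),np.round(r[1],1),round(r[2],1),'z',np.round(np.median(X[m][:,2]),1),'mean',P.mean(0).round(1))
    blue=(H>100)&(H<125)&(S>150)
    n,l,st,_=cv2.connectedComponentsWithStats(blue.astype(np.uint8)); 
    k=1+np.argmax(st[1:,4]); jig=l==k; box(jig&(abs(z-44)<8),'blue')
    c0=X[jig].mean(0)if 0 else np.nanmedian(X[jig],0)
    near=(np.hypot(X[...,0]-c0[0],X[...,1]-c0[1])<90)
    head=near&(z>92)&(z<115);box(head,'head')
    jaws=near&(z>64)&(z<76)&(S<60)
    n,l,st,_=cv2.connectedComponentsWithStats(jaws.astype(np.uint8))
    for i in range(1,n):
        if st[i,4]>8: box(l==i,'jaw')
    brd=near&(z>20)&(z<36)&~blue; print('board z',np.median(z[brd]))
    if c=='top':
        s=np.zeros_like(blue);s[205:262,180:222]=1
    else:
        s=np.zeros_like(blue);s[180:225,145:200]=1
    box(s&(z>50)&(z<70),'rest top'); box(s&(z>36)&(z<70),'rest')
    wood=s&(z>50)&(z<70)&(H>10)&(H<25)&(V>150); box(wood,'blk light')
    y0,y1,x0,x1=(200,266,170,230) if c=='top' else (175,230,140,205)
    a=cv2.resize(f['color'][y0:y1,x0:x1],None,fx=6,fy=6,interpolation=cv2.INTER_CUBIC)
    y0,y1,x0,x1=(176,242,325,400) if c=='top' else (225,297,265,345)
    b=cv2.resize(f['color'][y0:y1,x0:x1],None,fx=5,fy=5,interpolation=cv2.INTER_CUBIC)
    hh=max(a.shape[0],b.shape[0]);p=lambda q:np.pad(q,((0,hh-q.shape[0]),(0,0),(0,0)))
    cv2.imwrite('pics/crop_%s.png'%c,np.hstack([p(a),p(b)])[:,:,::-1])
# all things on board (top)
f=dict(np.load('top1.npz'));X=cloud(f);z=X[...,2];m=(z>37)&(z<150)&(X[...,0]<640)&(abs(X[...,1])<340)&(X[...,0]>320)
n,l,st,ce=cv2.connectedComponentsWithStats(m.astype(np.uint8))
for i in range(1,n):
    if st[i,4]>15: P=X[l==i];print(ce[i].round(),P.min(0).round(),P.max(0).round())
E
python3 m.py
```

```text
top blue 1012 [ 532.  -192.4] [112.   86.5] 86.2 z 44.6 mean [ 530.9 -192.4]
top head 214 [ 533.9 -153.4] [31.  30.7] 43.5 z 104.5 mean [ 533.6 -152.8]
top jaw 162 [ 531.3 -183.9] [12.9 48.2] 87.2 z 70.0 mean [ 531.  -183.6]
top jaw 213 [ 529.4 -228.8] [17.  49.7] 87.4 z 69.9 mean [ 529.7 -228.5]
top jaw 11 [ 522.4 -139.6] [13.   3.4] 11.4 z 73.3 mean [ 521.8 -140.1]
board z 30.631098637553066
top rest top 531 [485.9 162.4] [89.4 47. ] 0.6 z 59.1 mean [483.2 153.7]
top rest 957 [482.4 163. ] [101.9  73.7] 4.0 z 55.6 mean [483.5 152.9]
top blk light 338 [485.4 154.5] [86.7 26.2] 0.1 z 59.4 mean [483.8 153.5]
scene blue 23 [ 509.2 -207.9] [22.9  8.1] 36.7 z 42.9 mean [ 507.8 -208.6]
scene head 204 [ 531.2 -152.4] [31.7 31.5] 81.3 z 103.0 mean [ 529.  -154.8]
scene jaw 136 [ 531.2 -153.6] [28.9 39. ] 84.0 z 72.8 mean [ 521.9 -157.6]
scene jaw 165 [ 530.9 -182. ] [20.7 52.1] 82.8 z 68.8 mean [ 529.2 -184.9]
scene jaw 174 [ 527.2 -229.4] [16.5 52. ] 86.1 z 69.1 mean [ 526.5 -230.7]
board z 29.57614990184465
scene rest top 399 [485.8 181.5] [87.6 92.7] 89.4 z 57.7 mean [481.8 152.3]
scene 
[... 677 characters left out ...]
] [ 431. -176.   58.] [ 446. -162.   69.]
[267. 258.] [419.  -2.  37.] [444.  26.  55.]
[305. 254.] [434. -74.  48.] [443. -65.  55.]
[144. 259.] [428. 264.  50.] [445. 283.  58.]
[378. 258.] [ 424. -226.   38.] [ 432. -214.   61.]
[134. 262.] [421. 288.  37.] [439. 310.  49.]
[303. 265.] [405. -80.  48.] [426. -51.  67.]
[150. 271.] [403. 250.  53.] [420. 268.  61.]
[340. 271.] [ 398. -149.   48.] [ 409. -133.   59.]
[227. 275.] [397.  91.  59.] [404. 100.  66.]
[317. 275.] [389. -99.  54.] [400. -88.  64.]
[182. 278.] [389. 189.  44.] [400. 198.  50.]
[297. 277.] [386. -58.  40.] [397. -47.  47.]
[127. 279.] [392. 309.  38.] [398. 318.  47.]
[238. 296.] [ 322. -340.   37.] [378. 340. 105.]
```

View pics/crop_top.png

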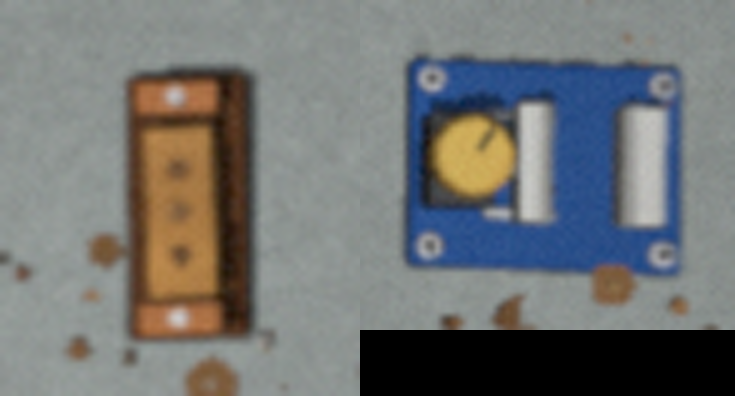

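The crop shows the block seated between the rest's reddish stops, and the jig with its pointer to the upper right. I refine the numbers by intersecting pixel rays with the known height planes.

```bash
cat >> h.py <<'E'
def onplane(f,pix,z):
    K=np.array(f['intrinsics'],float);R=np.array(f['R']);t=np.array(f['t']).ravel()
    p=cv2.undistortPoints(np.asarray(pix,float).reshape(-1,1,2),K,np.array([float(f['k1']),0,0,0])).reshape(-1,2)
    d=np.c_[p,np.ones(len(p))]@R; c=-R.T@t
    return (c+d*((z-c[2])/d[:,2])[:,None])[:,:2]
def rect(f,mask,z):
    """largest component of a mask, seen as a flat patch at height z: box, mean, principal angle"""
    n,l,st,_=cv2.connectedComponentsWithStats(mask.astype(np.uint8))
    v,u=np.nonzero(l==1+np.argmax(st[1:,4])); P=onplane(f,np.c_[u,v],z)
    w,V=np.linalg.eigh(np.cov(P.T)); a=np.degrees(np.arctan2(V[1,1],V[0,1]))
    r=cv2.minAreaRect(P.astype(np.float32))
    return len(P),np.round(P.mean(0),1),np.round(np.sqrt(12*w),1),round(a%180,1),[np.round(r[0],1),np.round(r[1],1),round(r[2],1)]
def down(b):
    a=np.radians(45+b/2); return [float(np.cos(a)),float(np.sin(a)),0.,0.]
def blockmask(f,s):
    hsv=cv2.cvtColor(f['color'],cv2.COLOR_RGB2HSV).astype(int)
    return s&(hsv[...,0]>=14)&(hsv[...,0]<=24)&(hsv[...,2]>120)&(hsv[...,1]>90)
E
python3 - <<'E'
from h import *
for c in('top','scene'):
    f=dict(np.load(c+'1.npz'));X=cloud(f);z=X[...,2];hsv=cv2.cvtColor(f['color'],cv2.COLOR_RGB2HSV).astype(int)
    s=np.zeros(z.shape,bool)
    if c=='top':
        s[205:262,180:222]=1
        print('hsv stop',hsv[216,197],hsv[252,202],'block',hsv[225,196],hsv[243,202])
    else: s[180:225,145:200]=1
    print(c,'block',rect(f,blockmask(f,s&(z>50)),60))
    near=np.hypot(X[...,0]-531,X[...,1]+195)<90
    print('head',rect(f,near&(z>100.5)&(hsv[...,1]>80),104))
    print('blue',rect(f,cv2.morphologyEx((near&(hsv[...,0]>100)&(hsv[...,0]<125)&(hsv[...,1]>130)&(z<52)).astype(np.uint8),cv2.MORPH_CLOSE,np.ones((25,25))),44))
    print('fixjaw',rect(f,near&(X[...,1]<-205)&(z>60)&(hsv[...,1]<60),70))
    print('movjaw',rect(f,near&(X[...,1]>-205)&(X[...,1]<-174)&(z>60)&(hsv[...,1]<60),70))
    for th in(0,):
        b=(hsv[...,1]<90)&(abs(z-30)<5)&(X[...,0]<650)&(X[...,0]>330)&(abs(X[...,1])<360);print('board',rect(f,b,30))
for p,b in[((484,154,120),90),((500,-30,120),87),((500,-30,120),-3),((500,-30,120),177),((531,-207,120),-3),((531,-207,120),177),((534,-153,160),87)]:
    print(p,b,np.round(inverse_kinematics(list(p),down(b)),2))
E
```

```text
hsv stop [ 11  87 175] [ 12 146 171] block [ 16 151 171] [ 16 150 173]
top block (304, array([483.8, 153. ]), array([23.2, 61. ]), np.float64(2.2), [array([483.2, 152.9]), array([61.4, 22.8]), 2.8])
head (202, array([ 533.7, -153.4]), array([27.8, 28.2]), np.float64(17.1), [array([ 533.8, -153.3]), array([30.8, 30. ]), 42.8])
blue (2128, array([ 531.7, -192.2]), array([ 85.8, 111.3]), np.float64(85.5), [array([ 531.8, -193.4]), array([112.8,  87.4]), 86.7])
fixjaw (220, array([ 529. , -228.2]), array([18.6, 50.5]), np.float64(176.2), [array([ 529.3, -227.4]), array([18.3, 50. ]), 86.7])
movjaw (167, array([ 531.4, -183.4]), array([14.2, 49.8]), np.float64(177.3), [array([ 531.3, -183.4]), array([12.4, 48.2]), 87.2])
board (26659, array([5.282e+02, 5.000e-01]), array([249.9, 608.1]), np.float64(89.7), [array([527.7,   0. ]), array([620.7, 245.3]), 90.0])
scene block (258, array([478.6, 151.2]), array([26. , 84.2]), np.float64(2.3), [array([479.9, 150.9]), array([88., 28.]), 0.9])
head (146, array([ 530.7, -154.4]), array([26.7, 29.4]), np.float64(26.9), [array([ 530.4, -154.9]), array
[... 298 characters left out ...]
191, array([ 526.4, -186.8]), array([18.5, 54.5]), np.float64(179.3), [array([ 526.5, -187. ]), array([19.5, 57.7]), 86.7])
board (18325, array([518.8, -38.7]), array([256.8, 614.9]), np.float64(88.2), [array([524.7,  24.7]), array([256. , 672.9]), 0.1])
(484, 154, 120) 90 [-0.54  0.39  0.21  2.05 -0.12  0.72  1.31]
(500, -30, 120) 87 [-0.37  0.39  0.45  2.08 -0.25  0.72  1.75]
(500, -30, 120) -3 [-0.53  0.42  0.64  2.09 -0.37  0.74  0.29]
(500, -30, 120) 177 [-0.96  0.82  1.35  2.11 -0.96  1.06 -2.3 ]
(531, -207, 120) -3 [-0.38  0.64  0.94  1.93 -0.66  0.91  0.85]
(531, -207, 120) 177 [-0.56  0.94  1.34  1.94 -1.02  1.17 -2.  ]
(534, -153, 160) 87 [-0.26  0.44  0.61  1.93 -0.32  0.87  2.03]
```

Jig yaw is about -3.2° with the origin near (530.7,-209.1). The block is at (483.5,153) with yaw about +2.4°; its height and sizes match what was given. I pick it now.

```bash
python3 - <<'E'
from h import *
goto([330,380,260],down(100)); set_gripper(50)
q=down(92.4); goto([483.5,153,110],q); f0=np.array(get_contact_force())
print(get_time_s(),np.round(get_tool_pos(),1),f0.round(2))
movel([483.5,153,44],q,feed=80); print('down',(np.array(get_contact_force())-f0).round(2),np.round(get_tool_pos(),1))
set_gripper(0); print('grip',get_gripper_width(),get_grasp_force(),(np.array(get_contact_force())-f0).round(2))
movel([483.5,153,100],q,feed=100); print('up',get_gripper_width(),(np.array(get_contact_force())-f0).round(2),get_time_s())
shot('scene','lift');shot('top','lift_t')
a=cv2.imread('pics/lift.png')[110:270,90:290];b=cv2.imread('pics/lift_t.png')[150:310,120:320]
cv2.imwrite('pics/lift2.png',cv2.resize(np.hstack([a,b]),None,fx=2,fy=2))
E
```

```text
2.8167 [483.6 154.7 110.5] [0.8  0.4  0.38]
down [-1.51 -0.53  0.05] [483.9 153.1  44.3]
grip 22.0903547371644 59.38315451145172 [-2.97 -0.55  6.44]
up 22.286871523620405 [-1.16 -0.64 -0.85] 4.85
```

View pics/lift2.png

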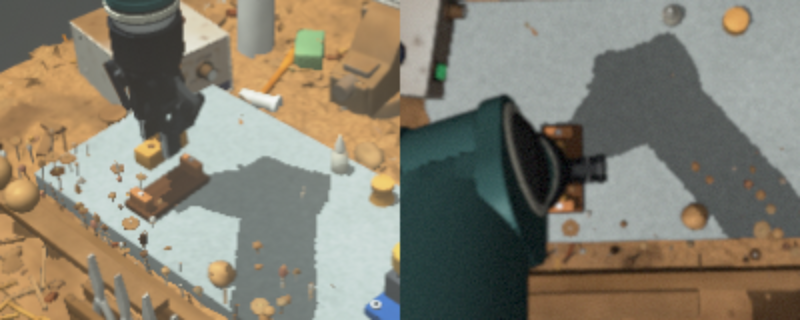

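The block is held and the rest is empty (scene half at about (150,150)). Next I lay it on the board.

```bash
cat >> h.py <<'E'
def lower(x,y,zs,q,lim=2.5):
    f0=np.array(get_contact_force())
    for z in zs:
        movel([x,y,z],q,feed=15); d=(np.array(get_contact_force())-f0)
        if d[2]>lim: break
    print('lower',z,d.round(2),np.round(get_tool_pos(),2)); return z
E
python3 - <<'E'
from h import *
q=down(86.8); x,y=500,-30
movel([x,y,90],q,feed=150); movel([x,y,37],q,feed=60)
lower(x,y,[35.5,34.7,34,33.5,33],q)
p=get_tool_pos(); set_gripper(45); print('open',np.round(p,2),get_gripper_width())
movel([p[0],p[1],110],q,feed=150); movel([x,y+150,150],q,feed=250)
f=shot('top','laid'); np.savez('laid_top.npz',**f); g=shot('scene','laid_s'); np.savez('laid_scene.npz',**g); print(get_time_s())
for n,f in(('top',f),('scene',g)):
    X=cloud(f);s=(np.hypot(X[...,0]-500,X[...,1]+30)<50)&(X[...,2]>44)
    print(n,rect(f,blockmask(f,s),50),np.nanmedian(X[s][:,2]))
a=cv2.imread('pics/laid_s.png')[150:310,180:380];b=cv2.imread('pics/laid.png')[130:290,190:390]
cv2.imwrite('pics/laid2.png',cv2.resize(np.hstack([a,b]),None,fx=2,fy=2))
E
```

```text
lower 34 [-1.73  0.1   9.81] [500.16 -29.99  34.75]
open [500.16 -29.99  34.75] 45.182128601305834
9.9917
top (4, array([485.6,   8.8]), array([4.2, 4.3]), np.float64(98.4), [array([485.6,   8.8]), array([2.1, 2.1]), 88.7]) 50.36149384246528
scene (194, array([497.7, -31.7]), array([24.3, 60.3]), np.float64(176.7), [array([497.9, -31.6]), array([24.1, 59.1]), 88.3]) 49.62102149053999
```

View pics/laid2.png

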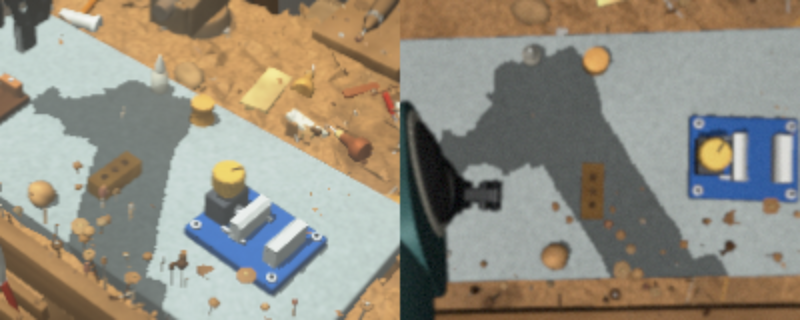

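The block lies flat on the board, in shadow (scene half at (115,173), top half at (592,190)). I re-measure it in the top view using looser colour limits; its y is known from the grip, so this checks the camera offset.

```bash
python3 - <<'E'
from h import *
for n in('top','scene'):
    f=dict(np.load('laid_%s.npz'%n)); X=cloud(f);hsv=cv2.cvtColor(f['color'],cv2.COLOR_RGB2HSV).astype(int)
    s=(abs(X[...,0]-500)<45)&(abs(X[...,1]+30)<22)
    print(n,rect(f,s&(X[...,2]>45.5),50)); print(n,rect(f,cv2.morphologyEx((s&(X[...,2]>40)&(hsv[...,0]<25)&(hsv[...,1]>70)).astype(np.uint8),cv2.MORPH_CLOSE,np.ones((5,5))),50))
    near=np.hypot(X[...,0]-531,X[...,1]+195)<90;z=X[...,2]
    print('head',rect(f,near&(z>100.5)&(hsv[...,1]>80),104))
for b in(-3.2,176.8):
    print(b,[np.round(inverse_kinematics(p,down(b)),2) for p in([500,-30,28],[531,-207,42])])
E
```

```text
top (328, array([497.5, -31.9]), array([26.1, 64.5]), np.float64(3.9), [array([494.3, -35. ]), array([34. , 67.9]), 88.6])
top (366, array([495.4, -33.3]), array([28.8, 65.1]), np.float64(8.5), [array([495.4, -35.3]), array([34.1, 65.8]), 88.1])
head (202, array([ 533.8, -153.3]), array([27.4, 28.3]), np.float64(2.5), [array([ 533.8, -153.3]), array([30.7, 30. ]), 42.8])
scene (264, array([495.4, -31.4]), array([27.4, 65.2]), np.float64(1.8), [array([494.5, -32.7]), array([30.6, 67.3]), 88.4])
scene (314, array([493.4, -34.3]), array([30.8, 65. ]), np.float64(4.2), [array([494.4, -36.8]), array([36.8, 67.3]), 88.4])
head (146, array([ 530.7, -154.2]), array([26.9, 29.3]), np.float64(23.6), [array([ 530.9, -153.4]), array([30.5, 29.9]), 40.7])
-3.2 [array([-0.37,  0.57,  0.45,  2.11, -0.47,  0.55,  0.36]), array([-0.05,  0.64,  0.48,  1.94, -0.46,  0.67,  0.65])]
176.8 [array([ 0.15,  0.55, -0.19,  2.08,  0.19,  0.53,  2.9 ]), array([ 0.97,  0.82, -0.9 ,  1.88,  0.84,  0.88,  2.73])]
```

```bash
python3 - <<'E'
from h import *
q=down(-3.2); x,y=498.5,-30
set_gripper(82); goto([x,y,110],q); movel([x,y,30],q,feed=80)
f0=np.array(get_contact_force()); set_gripper(0)
print('grip',get_gripper_width(),get_grasp_force(),(np.array(get_contact_force())-f0).round(2),np.round(get_tool_pos(),2))
set_gripper(80); movel([x,y,110],q,feed=150); movel([440,-230,190],q,feed=250); print(get_time_s())
for n in('top','scene'):
    f=shot(n,'m_'+n); np.savez('m_%s.npz'%n,**f); X=cloud(f)
    hsv=cv2.cvtColor(f['color'],cv2.COLOR_RGB2HSV).astype(int)
    s=(abs(X[...,0]-498)<38)&(abs(X[...,1]+30)<20)&(X[...,2]>44)
    print(n,rect(f,s&(hsv[...,0]>=14)&(hsv[...,0]<=24)&(hsv[...,1]>90)&(hsv[...,2]>50),50))
a=cv2.imread('pics/m_scene.png')[150:310,180:380];b=cv2.imread('pics/m_top.png')[130:290,190:390]
cv2.imwrite('pics/m2.png',cv2.resize(np.hstack([a,b]),None,fx=2,fy=2))
E
```

```text
grip 58.58243695987227 64.50301766395569 [-1.63 -0.23  6.2 ] [499.   -29.92  30.84]
15.0
top (308, array([499.4, -31. ]), array([23.6, 59.5]), np.float64(176.9), [array([499.7, -30.1]), array([23.4, 57.6]), 88.1])
scene (237, array([496.6, -32. ]), array([24.5, 60.8]), np.float64(176.1), [array([495.8, -32.1]), array([25.9, 62.6]), 85.5])
```

View pics/m2.png

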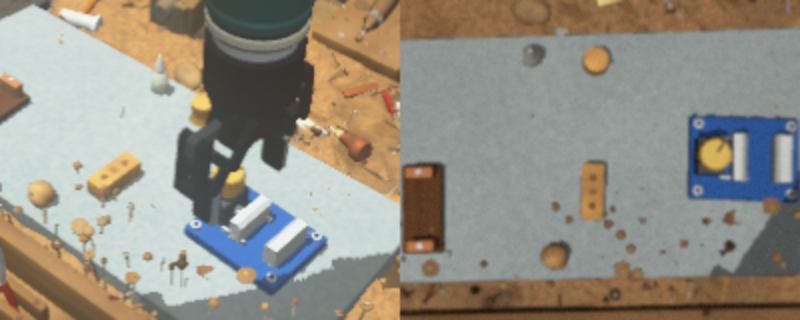

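The block is in the open, and its true position by forward kinematics is (499,-30). That gives camera offsets of top (+0.5,-0.7) and scene (-2.6,-2.0). After correction both cameras agree on the head at (533.2,-152.5), so the jig origin is (529.9,-208.4). Next I regrasp by the ends and place.

```bash
python3 - <<'E'
from h import *
q=down(-3.2); x,y=499,-30
movel([x,y,110],q,feed=250); movel([x,y,30],q,feed=90)
set_gripper(0); z0=get_tool_pos()[2]; print('grip',get_gripper_width(),get_grasp_force(),round(z0,2))
movel([x,y,150],q,feed=150); print('held',get_gripper_width())
X,Y=530.0,-206.0
movel([X,Y,150],q,feed=200); movel([X,Y,78],q,feed=100)
z=lower(X,Y,[70,64,58,52,48,46.5,46,45.6,45.2,44.8,44.4,44,43.6,43.2],q,lim=2)
print(get_gripper_width(),'expect contact at',z0+14,get_time_s())
for n in('scene',):
    f=shot(n,'pl_'+n)
cv2.imwrite('pics/pl.png',cv2.resize(cv2.imread('pics/pl_scene.png')[200:310,240:380],None,fx=4,fy=4))
E
```

```text
grip 58.76643176349919 64.41542387008667 30.93
held 58.53952256445483
lower 44.4 [-1.98  2.2   5.82] [ 530.03 -206.03   44.94]
58.8583742067982 expect contact at 44.93429351302693 24.6167
```

View pics/pl.png

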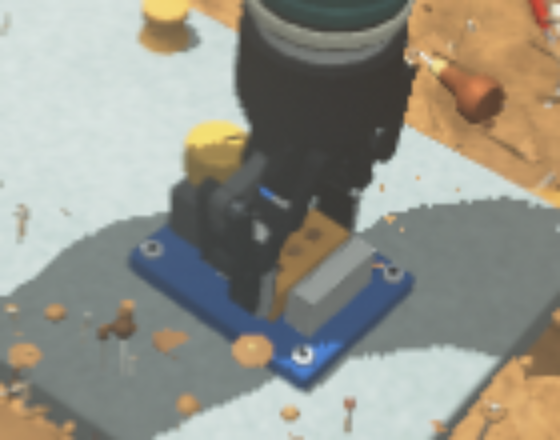

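It touched down at exactly the expected height (44.94), with the block in the channel between the jaws. I let go, back off, check, and line up over the screw.

```bash
python3 - <<'E'
from h import *
q=down(-3.2)
set_gripper(72); movel([530,-206,165],q,feed=150)
goto([533.2,-152.5,165],down(87)); set_gripper(52)
def beta():
    o=get_orientation(); return (np.degrees(np.arctan2(o[1],o[0]))-45)*2
j=list(get_joint_pos()); b0=beta(); j[6]=min(j[6]+0.3,2.7); move_joints(j); print(np.round(j,2),b0,beta(),np.round(get_tool_pos(),1))
j[6]=2.7; move_joints(j); b=beta(); print('beta',b,np.round(get_tool_pos(),1),get_time_s())
print(np.round(inverse_kinematics([533.2,-152.5,86],down(b)),2))
f=shot('scene','rel'); g=shot('top','rel_t'); 
a=cv2.resize(f['color'][200:310,240:380],None,fx=2.8,fy=2.8);b=cv2.resize(g['color'][165:275,310:450],None,fx=2.8,fy=2.8)
cv2.imwrite('pics/rel2.png',np.hstack([a,b])[:,:,::-1])
E
```

```text
[ 0.03  0.39  0.23  1.91 -0.12  0.86  2.14] 86.98832485352537 103.9802913105789 [ 533.2 -152.5  165. ]
beta 135.9793714501773 [ 533.2 -152.5  165. ] 28.4
[ 0.05  0.51  0.21  1.95 -0.16  0.7   2.73]
```

View pics/rel2.png

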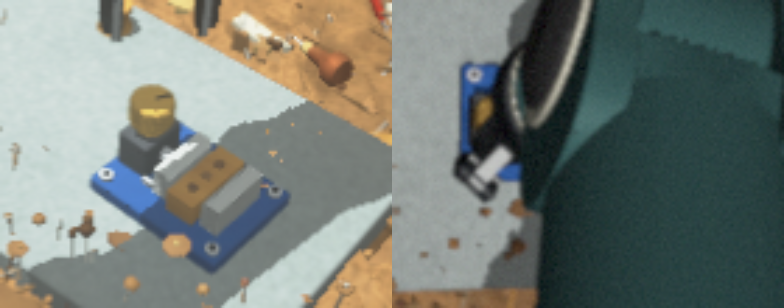

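The block sits flat in the channel and the gripper is clear of it. Clockwise is decreasing q7. I grip the head and start turning with small steps, logging torque.

```bash
python3 - <<'E'
from h import *
o=get_orientation(); movel([533.2,-152.5,86],o,feed=120)
t0=np.array(get_wrist_torque());f0=np.array(get_contact_force())
set_gripper(0); print('grip',get_gripper_width(),round(get_grasp_force(),1),(np.array(get_contact_force())-f0).round(1),(np.array(get_wrist_torque())-t0).round(3),np.round(get_tool_pos(),2))
j=list(get_joint_pos()); print(np.round(j,3))
for i in range(8):
    j[6]-=0.3; move_joints(j)
    print(round(j[6],2),round(get_joint_pos()[6],3),(np.array(get_wrist_torque())-t0).round(3),(np.array(get_contact_force())-f0).round(1),round(get_effort()[6],3))
print(get_time_s(),get_gripper_width())
E
```

```text
grip 29.64801607791821 59.3 [-0.7  0.7  6.1] [0.059 0.342 0.003] [ 533.87 -152.66   87.23]
[ 0.054  0.504  0.208  1.954 -0.156  0.697  2.731]
2.43 2.434 [-0.129 -0.103 -0.13 ] [ 1.6 -0.7 -0.4] -0.047
2.13 2.135 [-0.317 -0.168 -0.001] [ 1.2 -1.6 -0.1] -0.032
1.83 1.836 [-0.674 -0.267 -0.064] [ 2.6 -3.1 -1.9] -0.029
1.53 1.536 [-0.978 -0.3   -0.067] [ 3.6 -3.  -1.3] -0.029
1.23 1.235 [-1.145 -0.247 -0.108] [ 2.4 -5.3 -1.4] 0.016
0.93 0.935 [-1.174 -0.165 -0.083] [ 1.9 -5.3 -1.7] 0.017
0.63 0.635 [-1.164 -0.052 -0.111] [ 1.4 -5.7 -1.1] 0.017
0.33 0.335 [-1.276  0.111 -0.099] [ 0.5 -4.1 -0.8] 0.018
32.7667 29.442903699588395
```

Steady baseline is about -0.10 Nm about z after 2.4 rad. I continue in smaller steps with averaged readings, stopping on a clear rise.

```bash
python3 - <<'E'
from h import *
def rd():
    a=[]
    for _ in range(4): dwell(0.04); a.append(get_wrist_torque()[2])
    return np.mean(a),np.std(a)
j=list(get_joint_pos()); j[6]=0.331; base=[]; 
while 2.731-j[6]<4.25:
    j[6]-=0.2; move_joints(j); m,s=rd(); tot=2.731-j[6]
    if tot<2.75: base.append(m)
    print(round(tot,2),round(get_joint_pos()[6],3),round(m,3),round(s,3),np.round(get_contact_force(),1),round(get_time_s(),1))
    if base and m-np.mean(base)>0.075: break
E
```

```text
2.6 0.134 -0.021 0.024 [-0.3 -3.  -1.3] 33.2
2.8 -0.066 -0.049 0.038 [-2.4 -2.5 -0.1] 33.7
3.0 -0.266 -0.014 0.024 [-2.2 -2.8  2.1] 34.2
3.2 -0.466 0.023 0.06 [-4.6 -2.   3.6] 34.7
3.4 -0.667 -0.051 0.011 [-5.5 -2.3  3.3] 35.1
3.6 -0.867 -0.035 0.021 [-5.6 -2.1  3.5] 35.6
3.8 -1.067 -0.027 0.021 [-5.8 -1.1  3.9] 36.1
4.0 -1.267 -0.018 0.023 [-4.3 -1.1  4.6] 36.6
4.2 -1.467 -0.003 0.03 [-5.8  0.   3.7] 37.0
4.4 -1.667 0.018 0.029 [-5.3 -0.6  4.4] 37.5
```

From 3.4 to 4.4 rad the torque rises at about 0.07 Nm/rad, matching the 0.08 expected. With contact at 2.7–3.3 rad of turning, the clamp is about 45–65 N, so I stop. Next I release, back off and check.

```bash
python3 - <<'E'
from h import *
set_gripper(50); p=get_tool_pos(); movel([p[0],p[1],170],feed=120); movel([480,20,220],feed=250); dwell(0.3)
print(get_time_s(),np.round(get_contact_force(),1),np.round(get_joint_pos(),2))
off={'top':(.5,-.7),'scene':(-2.6,-2.0)}
im=[]
for n,(y,x) in(('scene',(200,240)),('top',(165,310))):
    f=shot(n); X=cloud(f)-np.r_[off[n],0]; hsv=cv2.cvtColor(f['color'],cv2.COLOR_RGB2HSV).astype(int);z=X[...,2]
    s=(abs(X[...,0]-530)<45)&(abs(X[...,1]+208)<20)&(z>58)&(z<72)
    r=rect(f,s&(hsv[...,0]>=10)&(hsv[...,0]<=24)&(hsv[...,1]>90),64);print(n,r,'centre corr',np.array(r[1])-off[n],np.median(z[s&(hsv[...,1]>90)]))
    near=np.hypot(X[...,0]-531,X[...,1]+195)<90
    print('movjaw',rect(f,near&(X[...,1]>-200)&(X[...,1]<-172)&(z>66)&(z<74)&(hsv[...,1]<60),70))
    im.append(cv2.resize(f['color'][y:y+110,x:x+140],None,fx=2.8,fy=2.8))
cv2.imwrite('pics/fin.png',np.hstack(im)[:,:,::-1])
E
```

```text
39.8917 [-0.3  0.  -1.1] [-0.25  0.19  0.16  2.03 -0.04  0.92 -2.1 ]
scene (273, array([ 525.7, -208.8]), array([22.6, 64.2]), np.float64(178.5), [array([ 526.5, -208.4]), array([63.5, 25.2]), 1.3]) centre corr [ 528.3 -206.8] 63.362610297414285
movjaw (144, array([ 528.6, -190.7]), array([15.2, 51.2]), np.float64(176.3), [array([ 528.9, -191.1]), array([15.9, 51. ]), 86.5])
top (306, array([ 530.6, -209.4]), array([22.6, 58.9]), np.float64(175.6), [array([ 531. , -208.4]), array([22.6, 57.3]), 86.8]) centre corr [ 530.1 -208.7] 64.639251224439
movjaw (163, array([ 531.4, -189.5]), array([14.1, 50.1]), np.float64(176.8), [array([ 531.2, -189.5]), array([12.4, 48.2]), 87.1])
```

View pics/fin.png

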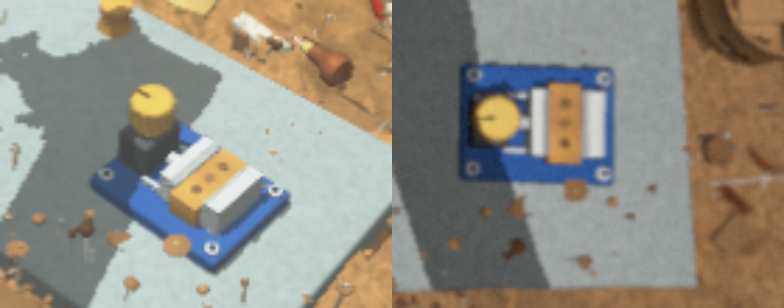

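The block is flat in the channel at (530.1,-208.7), which matches the seat, with both jaws against it. The moving jaw travelled 6.1 mm, which puts the clamp at about 54 N. The pointer turn agrees with 4.4 rad, so the head did not slip.

```bash
python3 -c "
from station import *
print(finish_job())"
```

```text
the job is handed in; nothing more can be done
None
```

The block is clamped flat and centred in the jig at about 54 N (estimated from jaw travel and screw turn), and the job was handed in after about 40 s on the robot's clock; no verdict came back.

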